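# Weigh two battery cases against each other on a tippy torsion balance

## Robot

A 6-joint arm with a two-finger parallel gripper is mounted at the origin on the work surface. World frame = base frame: x ahead of the robot, y to its left, z up, the work surface at z = 0. Lengths are in mm, angles in rad, forces in N, time in s.
With the tool pointing down it reaches from about 425 to 950 mm from the base axis. Payload 14.7 kg.
Tool frame: the origin (TCP) lies on the centre line of the jaws, within the pads' length; the fingertips stand r.tcp_to_tips ahead of it and the grasp point (between the pads) lies 8 mm behind it (r.tcp_to_tips is the distance from the TCP to the fingertips, in mm); z points along the fingers, y is the line along which they close (so a half turn about z gives the same grasp; the last joint's range is limited). The gripper opens to 85 mm and grips with 20 to 120 N. Pads are 22 mm wide; open, the fingers measure 114 mm over their backs; the gripper's body (76 mm by 85 mm) begins 54 mm behind the grasp point. The pads swing forward as they close: fully open they stand 13 mm farther back than shut.
Start: joints at [-1.274, 0.48, 1.596, -0, 1.065, -0.047], TCP at [219.109, -611.951, 242.297] pointing down, gripper open.
Joint ranges: [-2.75, 2.75], [-0.82, 2.05], [0.23, 2.67], [-1.56, 4.7], [0.09, 2.69], [-2.92, 2.92]. Speed limits (rad/s): [1.89, 1.89, 2.39, 3.01, 3.01, 3.01].

## Interface

Orientations are given as a unit quaternion [w, x, y, z].
In Python, from rig import telemetry, eyes, finish_job, r gives the robot as it stands. The module is installed in compiled form; this text tells all that it offers.
- The arm moves only by the tool jog_arm, never from a script. Its argument "series" is a list of rows, each a list of 3 entries, a list of its own where there are three numbers: the shift along the world's x, y, z scaled (see below), then the turn, a rotation vector about the world's x, y, z scaled (see below), then the finger opening in mm, from 0 to 85.4. A call has exactly 5 rows; each row shifts and turns the commanded pose from where the row before left it; what a row does not reach is not made up. The controller multiplies each number of a shift by 4 cm and each number of a turn by 8 degrees. A row lasts 1/8 s, in which the tool goes at most 62.5 mm and 10.7 degrees, less where a joint would pass 70% of its speed; a pose out of reach is approached as far as the arm can. A call with a number of a shift or a turn outside -1 to 1 is refused whole. A call with a gripper value outside its range is refused whole. The fingers move at their own pace and stop on an object; "grip_force" is the grip in N (left out, the last holds). Time passes only in rows, so rows that do not move let the fingers close, or fill a call up. It gives the time, the measured TCP pose, the force, the opening and the grip force at its end, in the units of the state.
- telemetry.observe(): the state, without advancing time (a new reading comes with each control period).
- eyes.camera(name): name is "side" or "top"; returns the picture (400x640x3 uint8, red, green, blue); there is no depth.
- eyes.camera_params(name): a dict with "vertical_fov" (degrees; the focal length in pixels is half the picture's height over the tangent of half this angle, whatever the lens; pixels are square), "cx", "cy" (the principal point, pixels), "dist" ([k1, k2, p1, p2, k3] as OpenCV has them; the pictures are not rectified), "R" (3x3) and "t" (3): a world point X has camera coordinates R X + t. Camera axes: x right, y down, z forward; pixel columns grow to the right and rows downward; lengths in mm; the calibration is good to about 2 mm. A picture is of the moment at which its call begins. camera_params takes no time and is no camera call.
- finish_job(): hands the job in; it is judged then, once.
The state is a dict: "clock": time; "joint_positions": joint angles; "dq": joint speeds; "tau": joint torques, N m; "ee_pos": TCP position; "eef_rot": TCP orientation; "contact_force": force on the tool from outside, world axes, zero at the start; "wrist_torque": the same for the moment, N m; "finger_gap": opening from 0.0 (shut) to 1.0 (fully open); "finger_force": force on a finger pad.
Only numpy, scipy, OpenCV 4.12 (cv2) and the standard library are available. Lean on these libraries where they do the work, as an engineer would, in place of code of your own. Each camera call takes 0.05 s, during which the arm holds its last target. There are 200 camera calls.

## Task

Compare the two battery cases on the shelf's torsion balance: working it only by the upright lever with the rubber grip, bring the beam level and keep it level for 5 seconds so that the reading can be taken. Then let the beam down gently onto the same rest that it lay on at the start, and let go of the lever. Never touch the beam, its trays or the cases, and leave the other things on the shelf where they are.

Things in the scene. Friction and masses are not known exactly. Their poses are not given: they have to be found in the camera images.
- stand: Fixed stand: grey foot 160 x 300 x 14 mm, two aluminium cheeks carrying the axle 120 mm above the table, two rubber-topped posts 87 mm tall (the rests) 115 mm to each side, white dial plate with three marks on the far side. Origin: centre of the underside; x along the axle, away from the robot at yaw 0; y to the left along the level beam; z up. Place and yaw differ each run.
- axle (a point): Where the axle crosses the middle of the beam, 120 mm above the stand's origin; axes as the stand's.
- beam (a joint): Angle of the beam about the axle (stand's x), rad: 0 level, pointer straight down on the middle mark; positive: left (+y) end up; -0.22 and +0.22: lying on a rest. Starts at rest at -0.22, left end down. It is top-heavy and left alone falls to a rest; off balance with the lever held still, its deviation grows e-fold in about 0.64 s. The lever's spring turns it with 0.125 N m/rad x joint lever.
- lever (a joint): Angle of the lever relative to the beam, same axle and sense, rad, -1.3 to 1.3; 0: square to the beam. Lever and beam are joined only by a torsion spring, 0.125 N m/rad with 0.006 N m s/rad damping: free, the lever stands square to the beam. Top of the lever towards the right (-y of the stand) is positive and drives the beam's left end up. The lever's lean in the world = beam + lever angle.
- lever_grip (a point): Middle of the rubber grip: a rod 16 mm thick on the lever's top, parallel to the axle and sticking out towards the robot; free from 28 mm behind to 24 mm ahead of this point. At lever lean a it lies in the stand's frame at x = -92, y = -100 sin a, z = 120 + 100 cos a (mm). It may turn between the finger pads. The lever, balanced by a weight below, is 100 g, 16 mm wide, 60 mm in front of the beam.
- beam_mid (a point): Aluminium beam 380 mm long with a clear tray 76 mm square centred 170 mm out on each arm. Not to be touched. Origin on the axle, y along the beam to the left, z up. Beam, trays and cases together nominally: 0.90 kg, inertia 0.0201 kg m2 about the axle, gravity torque 0.174 N m x sin(beam angle) away from level, bearing damping 0.002 N m s/rad, no dry friction.
- case_left: Orange battery case 62 x 60 x 34 mm fixed in the left tray, top 53 mm above the axle when level; origin: centre of its underside. Not to be touched. Nominally 0.25 kg with the tray; the two cases differ a little in mass, which adds an unknown steady torque on the beam of up to 0.025 N m either way.
- case_right: Orange battery case of the same size and nominal mass fixed in the right tray; origin: centre of its underside. Not to be touched.
- owl: White ceramic owl, 75 mm across and 120 mm tall, loose; origin: centre of its underside. Leave it.
- jar: Glass jar with a metal twist cap, 64 mm across and 85 mm tall, loose; origin: centre of its underside. Leave it.
- tape: Roll of grey tape lying flat, 90 mm across, 24 mm high, loose; origin: centre of its underside. Leave it.
- cup: Blue mug, 76 mm across and 75 mm tall, loose; origin: centre of its underside. Leave it.

How it is judged:
By the outcome, as a careful person would: the job done as asked, in the order asked, and still so for the second after the job is handed in, with the robot touching nothing.
It also fails if it takes over 67 s, if anything falls off the work surface, if the arm or the gripper's body presses on something with over 40 N, if the wrist force passes 120 N, or if a joint passes its speed limit or range.

## Working session

There is one attempt and no reset: what is moved stays moved. The work goes in short steps, Python scripts to look and compute and a tool call to move; the robot and the scene stay as the last step left them, time stands still between calls to the robot, and variables do not carry over. Pictures are saved under pics/ and viewed, at most 10 in all, crops included, and the job is handed in when it is done.

Besides the shell and the picture viewer there is one more tool, called after "Request:" as name([rows], argument=value, ...), one row to a line, values as JSON. jog_arm: Moves the arm, as the interface text tells. Shifts and turns lie within -1 to 1; 1 stands for 4 cm of shift or 8 degrees of turn. Its arguments: {"type":"object","properties":{"series":{"type":"array"},"grip_force":{"type":"number"}},"required":["series"]}

```bash
mkdir -p pics
python3 - <<'E'
from rig import telemetry, eyes, r
import cv2
for n in ("side","top"):
    cv2.imwrite(f"pics/{n}0.png", eyes.camera(n)[:,:,::-1]); print(n, eyes.camera_params(n))
print(telemetry.observe(), r.tcp_to_tips)
E
```

```text
side {'vertical_fov': 51.9548150208213, 'cx': 318.4718323923338, 'cy': 200.52904843323222, 'dist': array([-0.01555003,  0.        ,  0.        ,  0.        ,  0.        ]), 'R': array([[-0.97467108, -0.22329708, -0.01243763],
       [-0.16722405,  0.76458782, -0.62244806],
       [ 0.14850049, -0.60460225, -0.78256228]]), 't': array([ 527.33892088,  152.66042996, 1214.04737025])}
top {'vertical_fov': 50.650451443369654, 'cx': 312.090620762869, 'cy': 198.05942804080985, 'dist': array([0.011631, 0.      , 0.      , 0.      , 0.      ]), 'R': array([[ 0.02804331, -0.99959715, -0.0043722 ],
       [-0.99641069, -0.02760389, -0.08002354],
       [ 0.07987061,  0.00660063, -0.99678339]]), 't': array([   5.66239317,  525.22252002, 1488.66504268])}
{'clock': 0.1, 'joint_positions': array([-1.27358023e+00,  4.80761984e-01,  1.59679158e+00,  3.38394410e-06,
        1.06511751e+00, -4.65660169e-02]), 'dq': array([-0.0002468 , -0.00155638,  0.00010874, -0.00031975,  0.00047414,
       -0.00243697]), 'tau': array([-1.03157558e-04, -9.52256870e+01, -4.31042361e+01, -1.05097279e-04,
        5.09363366e-03,  8.51953558e-06]), 'ee_pos': array([ 219.02112938, -611.614748  ,  241.74838726]), 'eef_rot': array([-5.35167016e-04,  9.85263069e-01,  1.71045007e-01, -6.59317176e-05]), 'contact_force': array([1.36624419, 0.79300708, 0.71031982]), 'wrist_torque': array([0.00570318, 0.03337352, 0.03331641]), 'finger_force': 0.0, 'finger_gap': 1.0003051857380283} 11.0
```

View pics/side0.png

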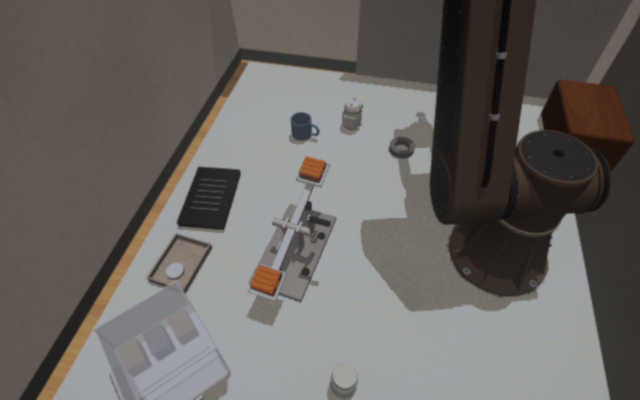

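View pics/top0.png

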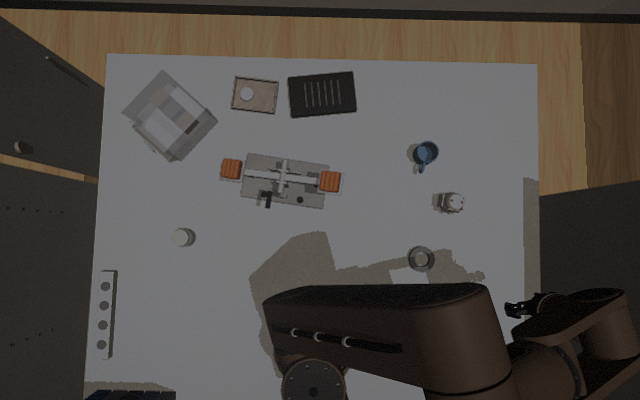

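The balance shows in the top image at about (285,180), with cases at (231,169) and (330,181) and the grip near (265,198). In the side image it is at about (295,235). I'll enlarge both.

Run:
```python
import cv2, numpy as np
a=cv2.imread("pics/top0.png")[140:220,210:360]; b=cv2.imread("pics/side0.png")[145:310,230:350]
a=cv2.resize(a,None,fx=5,fy=5,interpolation=cv2.INTER_CUBIC); b=cv2.resize(b,None,fx=3.6,fy=3.6,interpolation=cv2.INTER_CUBIC)
cv2.imwrite("pics/topc.png",cv2.convertScaleAbs(a,alpha=1.4)); cv2.imwrite("pics/sidec.png",cv2.convertScaleAbs(b,alpha=1.4))
```

```text
(no output)
```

View pics/topc.png

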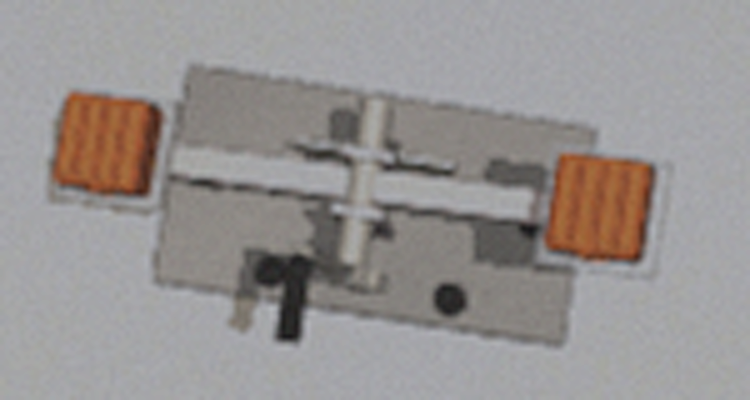

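View pics/sidec.png

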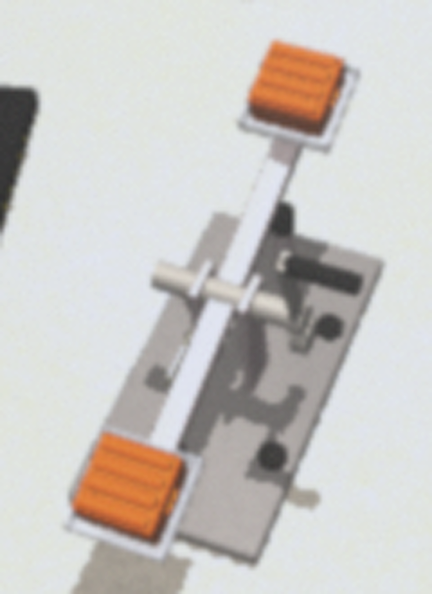

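The top crop gives the foot corners at (190,66), (597,131), (563,344) and (155,282), with the rod from (298,258) to (288,340). In the side crop the foot corners are (385,262), (255,562) and (220,212), and the rod runs from (287,262) to (360,283). The left case is down, as expected.

```bash
cat > h.py <<'E'
import cv2, numpy as np
from rig import telemetry, eyes
from scipy.optimize import least_squares, brentq
P={n:eyes.camera_params(n) for n in("side","top")}
def proj(n,X):
    p=P[n]; f=200/np.tan(np.radians(p["vertical_fov"]/2))
    K=np.array([[f,0,p["cx"]],[0,f,p["cy"]],[0,0,1]])
    return cv2.projectPoints(np.atleast_2d(X).astype(float),cv2.Rodrigues(p["R"])[0],p["t"],K,p["dist"])[0][:,0]
def world(s,X):
    c,q=np.cos(s[2]),np.sin(s[2]); X=np.atleast_2d(X).astype(float)
    return np.c_[s[0]+c*X[:,0]-q*X[:,1],s[1]+q*X[:,0]+c*X[:,1],X[:,2]]
def blobs(img):
    h=cv2.cvtColor(img,cv2.COLOR_RGB2HSV)
    m=cv2.inRange(h,(3,150,90),(18,255,255))
    m[:, :150]=0; m[:,420:]=0; m[:100]=0; m[330:]=0
    n,l,st,c=cv2.connectedComponentsWithStats(m)
    return [(st[i,4],c[i]) for i in range(1,n) if st[i,4]>60]
E
python3 - <<'E'
from h import *
T=np.array([[190,66],[597,131],[563,344],[155,282],[298,258],[288,340]])/5+[210,140]-.4
S=np.array([[220,212],[385,262],[255,562],[287,262],[360,283]])/3.6+[230,145]-.36
def pts(a): 
    g=lambda x:[x,-100*np.sin(a),120+100*np.cos(a)]
    return g
def res(p):
    g=pts(p[3]); C=[[80,150,14],[80,-150,14],[-80,-150,14],[-80,150,14]]
    t=proj("top",world(p,C+[g(-68),g(-120)])); s=proj("side",world(p,[C[1],C[2],C[3],g(-68),g(-120)]))
    return np.r_[(t-T).ravel(),(s-S).ravel()]
f=least_squares(res,[600,80,-.13,-.22],x_scale=[10,10,.1,.1],loss="soft_l1")
print(f.x.round(4)); print(res(f.x).round(1))
p=f.x; print("grip",world(p,[-92,-100*np.sin(p[3]),120+100*np.cos(p[3])]), world(p,[-92,21.8,217.6]))
for n in("side","top"):
    im=cv2.imread(f"pics/{n}0.png")[:,:,::-1].copy(); print(n,blobs(im))
    th=-.22
    for s in(1,-1):
        y,z=s*170,36; print(proj(n,world(p,[0,y*np.cos(th)-z*np.sin(th),120+y*np.sin(th)+z*np.cos(th)])))
E
```

```text
[ 5.877180e+02  1.214155e+02 -1.376000e-01 -1.988000e-01]
[-0.1 -1.2  0.2 -0.7 -0.2  0.4 -1.  -0.9  0.8  1.2 -0.1  1.3 -1.6 -0.9
 -0.5 -0.9 -0.9 -0.5  1.6  0.8  0.9  0.8]
grip [[499.29795188 153.60183452 218.03024155]] [[499.57919115 155.63221511 217.6       ]]
side [(np.int32(349), array([311.99713467, 167.36389685])), (np.int32(543), array([265.3664825 , 279.64456722]))]
[[264.68511552 280.31371912]]
[[311.83476103 169.45018728]]
top [(np.int32(290), array([229.96551724, 168.20344828])), (np.int32(339), array([329.27728614, 180.77286136]))]
[[231.46372735 167.81823547]]
[[329.66885672 181.30792352]]
```

Request:
jog_arm([
  [[0.8,1,0.3],[0,0,0],85],
  [[0.8,1,0.3],[0,0,0],85],
  [[0.8,1,0.3],[0,0,0],85],
  [[0.8,1,0.3],[0,0,0],85],
  [[0.8,1,0.3],[0,0,0],85],
], grip_force=30)

```text
clock: 0.72
ee_pos: [379.8, -410.4, 302.5]
eef_rot: [-0.0, 0.985, 0.171, -0.0]
contact_force: [0.7, -0.8, -0.5]
finger_gap: 0.993
finger_force: 0.0
```

Request:
jog_arm([
  [[0.8,1,0.3],[0,0,-0.345],85],
  [[0.8,1,0.3],[0,0,-0.345],85],
  [[0.8,1,0.3],[0,0,-0.345],85],
  [[0.05,0.93,0],[0,0,-0.345],85],
  [[0.05,0.93,0],[0,0,-0.345],85],
])

```text
clock: 1.35
ee_pos: [479.2, -216.1, 338.1]
eef_rot: [-0.0, 0.999, 0.051, -0.0]
contact_force: [-0.4, 0.4, -0.2]
finger_gap: 1.0
finger_force: 0.0
```

Request:
jog_arm([
  [[0.05,0.93,0],[0,0,-0.345],85],
  [[0.05,0.93,0],[0,0,-0.345],85],
  [[0.05,0.93,0],[0,0,-0.345],85],
  [[0.05,0.93,0],[0,0,-0.345],85],
  [[0.05,0.93,0],[0,0,-0.345],85],
])

```text
clock: 1.98
ee_pos: [488.9, -30.3, 338.1]
eef_rot: [-0.0, 0.998, -0.07, -0.0]
contact_force: [0.8, -0.5, 0.3]
finger_gap: 0.997
finger_force: 0.0
```

Request:
jog_arm([
  [[0.05,0.93,0],[0,0,0],85],
  [[0.05,0.93,0],[0,0,0],85],
  [[0.05,0.93,0],[0,0,0],85],
  [[0.05,0.93,0],[0,0,0],85],
  [[0,0.5,0],[0,0,0],85],
])

```text
clock: 2.6
ee_pos: [496.9, 138.9, 338.0]
eef_rot: [-0.0, 0.998, -0.068, -0.0]
contact_force: [-0.2, 0.5, 0.3]
finger_gap: 0.999
finger_force: 0.0
```

Request:
jog_arm([
  [[0,0.4,-0.5],[0,0,0],85],
  [[0,0,-0.6],[0,0,0],85],
  [[0,0,-0.6],[0,0,0],85],
  [[0,0,-0.5],[0,0,0],85],
  [[0,0,0],[0,0,0],85],
])

```text
clock: 3.22
ee_pos: [496.1, 153.0, 249.0]
eef_rot: [0.0, 0.998, -0.069, -0.001]
contact_force: [0.9, -0.2, 0.7]
finger_gap: 0.998
finger_force: 0.0
```

Run:
```python
from h import *
a=eyes.camera("top");b=eyes.camera("side");print(blobs(a),blobs(b),telemetry.observe()["ee_pos"])
a=cv2.resize(a[130:230,210:360],None,fx=2.6,fy=2.6,interpolation=cv2.INTER_CUBIC)
b=cv2.resize(b[125:310,230:350],None,fx=2.6,fy=2.6,interpolation=cv2.INTER_CUBIC)
o=np.zeros((490,710,3),np.uint8);o[:a.shape[0],:a.shape[1]]=a;o[:b.shape[0],395:395+b.shape[1]]=b
cv2.imwrite("pics/c1.png",cv2.convertScaleAbs(o[:,:,::-1],alpha=1.4))
```

```text
[(np.int32(130), array([229.64615385, 163.39230769])), (np.int32(332), array([329.21686747, 180.77409639]))] [(np.int32(529), array([264.97353497, 279.51984877]))] [497.2709884  153.28569788 250.72453397]
```

View pics/c1.png

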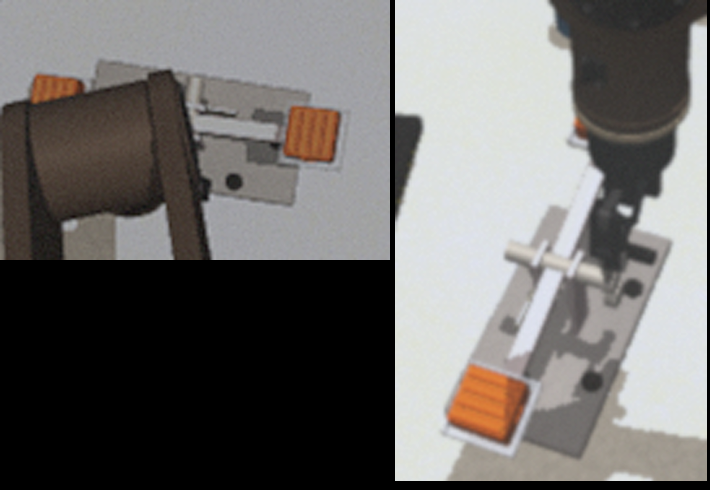

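The top view shows the right case clear at (329,181). The side view shows the left case clear at (265,280), with the open fingers straddling the rod. Next I'll check the measurement noise and sensitivity.

```bash
cat >> h.py <<'E'
s0=np.array([590.,121.,-.1376])
def case(n,s,th,z=40):
    y=s*170; return proj(n,world(s0,[0,y*np.cos(th)-z*np.sin(th),120+y*np.sin(th)+z*np.cos(th)]))[0]
def cen(img,c,rad):
    """soft orange centroid around c"""
    f=img.astype(float); w=np.clip((f[...,0]-f[...,2])/(f.sum(2)+1)-.12,0,.15)
    v,u=np.mgrid[:400,:640]; w=w*((abs(u-c[0])<rad)&(abs(v-c[1])<rad))
    return np.array([(w*u).sum(),(w*v).sum()])/w.sum()
E
python3 - <<'E'
from h import *
for n,s in(("side",1),("top",-1)):
    im=cv2.imread(f"pics/{n}0.png")[:,:,::-1]; c=case(n,s,-.22)
    print(n,c,cen(im,c,26),"sens",(case(n,s,-.21)-case(n,s,-.23))/.02,(case(n,s,.01)-case(n,s,-.01))/.02)
    print(np.array([cen(eyes.camera(n),c,26) for _ in range(5)]).round(2))
E
```

```text
side [263.5434717 279.5554664] [265.45388027 279.69478362] sens [ -7.82581737 -33.34924047] [ -1.21997339 -47.46886777]
[[265.35 279.75]
 [265.36 279.76]
 [265.35 279.75]
 [265.35 279.76]
 [265.35 279.76]]
top [329.59184244 180.40139782] [329.380895   181.12955782] sens [21.89973612  9.96426639] [9.78613222 8.12517155]
[[329.36 181.12]
 [329.38 181.12]
 [329.37 181.12]
 [329.37 181.12]
 [329.37 181.12]]
```

Request:
jog_arm([
  [[0.08,0.03,-0.4],[0,0,0],85],
  [[0,0,-0.4],[0,0,0],85],
  [[0,0,-0.2],[0,0,0],85],
  [[0,0,0],[0,0,0],40],
  [[0,0,0],[0,0,0],24],
])

```text
clock: 4.45
ee_pos: [500.5, 154.5, 210.5]
eef_rot: [-0.0, 0.998, -0.069, 0.0]
contact_force: [-0.0, 1.1, -0.2]
finger_gap: 0.598
finger_force: 0.0
```

Request:
jog_arm([
  [[0,0,0],[0,0,0],20],
  [[0,0,0],[0,0,0],16],
  [[0,0,0],[0,0,0],10],
  [[0,0,0],[0,0,0],5],
  [[0,0,0],[0,0,0],5],
], grip_force=30)

```text
clock: 5.08
ee_pos: [500.5, 154.6, 210.6]
eef_rot: [-0.0, 0.998, -0.069, 0.0]
contact_force: [-1.8, 0.9, 5.7]
finger_gap: 0.172
finger_force: 29.4
```

```bash
cat >> h.py <<'E'
V0=279.76; 
def theta(img,c):
    v=cen(img,(265,c),26)
    return brentq(lambda t:case("side",1,t)[1]-case("side",1,-.22)[1]-(v[1]-V0),-.5,.6),v
def look(k=3):
    out=[]; c=V0
    for i in range(k):
        t=telemetry.observe()["clock"]; im=eyes.camera("side"); c=cen(im,(265,272),34)[1]
        th,v=theta(im,c); out.append((t,th))
    o=np.array(out); 
    e=telemetry.observe(); print("t",e["clock"],"theta",o[:,1].round(4),"vel",(np.polyfit(o[:,0],o[:,1],1)[0].round(4) if k>1 else 0),"ee",e["ee_pos"].round(1),"gap",round(e["finger_gap"],3),"F",round(e["finger_force"]),e["contact_force"].round(1))
    return o,im
E
python3 - <<'E'
from h import *
o,im=look(2)
print([round(float(case("side",1,t)[1]-case("side",1,-.22)[1]),2) for t in(-.2,-.1,0,.1)])
b=cv2.resize(im[125:310,200:380],None,fx=3,fy=3,interpolation=cv2.INTER_CUBIC)
cv2.imwrite("pics/c2.png",cv2.convertScaleAbs(b[:,:,::-1],alpha=1.4))
E
```

```text
t 5.175 theta [-0.2199 -0.22  ] vel -0.0024 ee [500.5 154.6 210.6] gap 0.175 F 29 [-0.9  1.9  5.4]
[-0.68, -4.48, -8.92, -13.96]
```

View pics/c2.png

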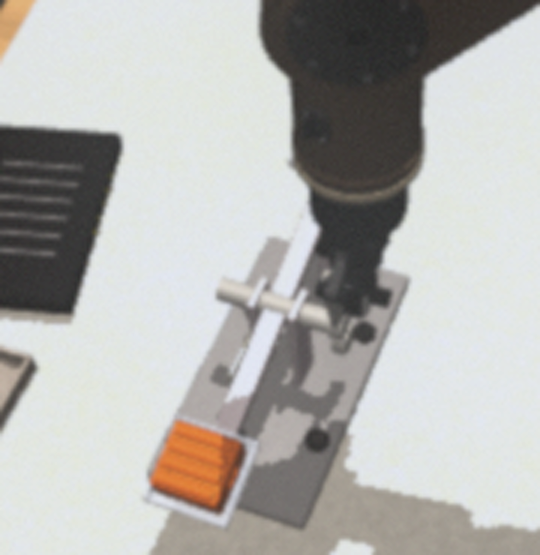

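The fingers have closed on the rod at a gap of 0.17, and the beam still rests at -0.22. I'll write an estimator and planner, then start leaning the lever.

Create plan.py:
```python
# usage: plan.py 'y rows of the last call' mode ; mode = reference end angle, seconds to get there
import sys, json, os
from h import *
I,kg,k,c1,c2=.0201,.174,.125,.006,.002
S=json.load(open("log.json")) if os.path.exists("log.json") else dict(L=[[0,-.21]],m=[],s=21.)
rows=json.loads(sys.argv[1]); target=float(sys.argv[2]); rate=float(sys.argv[3]); nl=int(sys.argv[4]) if len(sys.argv)>4 else 2
t=telemetry.observe()["clock"]
if rows:
    t0=t-.125*len(rows); S["L"].append([t0,S["L"][-1][1]])
    for i,y in enumerate(rows):
        S["s"]+=y*40/.9905; S["L"].append([t0+.125*(i+1),float(np.arcsin(-S["s"]/100))])
o,im=look(nl); S["m"]+=o.tolist(); now=telemetry.observe()["clock"]
json.dump(S,open("log.json","w"))
L=np.array(S["L"]); m=np.array(S["m"])
def sim(th,w,D,ts,Lt,Lv):
    out=[]; dt=ts[1]-ts[0]
    for a in range(len(ts)):
        out.append((th,w)); 
        acc=(kg*np.sin(th)+k*(Lt[a]-th+D)+c1*(Lv[a]-w)-c2*w)/I
        w+=acc*dt; th+=w*dt
        if th<-.22: th=-.22; w=0
    return np.array(out)
win=m[m[:,0]>now-1.6]; ts=np.arange(win[0,0],now+.004,.005); Lt=np.interp(ts,L[:,0],L[:,1]); Lv=np.gradient(Lt,ts)
D0=S.get("D",0.)
moved=m[-1,1]>-.2185
if not moved: print("at rest; L",round(L[-1,1],4)); sys.exit()
def rs(p): 
    q=sim(p[0],p[1],p[2],ts,Lt,Lv)[:,0]; return np.r_[(np.interp(win[:,0],ts,q)-win[:,1])/.0005,(p[2]-D0)/.03*(0.3 if "D" in S else 0.1)]
f=least_squares(rs,[win[0,1],.0,D0],x_scale=[.01,.05,.05],diff_step=1e-4)
q=sim(*f.x,ts,Lt,Lv); th,w=q[-1]; D=f.x[2]; S["D"]=D; json.dump(S,open("log.json","w"))
print("th %.4f w %.4f D %.4f rms %.4f L %.4f Leq0 %.3f"%(th,w,D,np.sqrt(np.mean((np.array(rs(f.x))[:-1]*.0005)**2)),L[-1,1],-D))
# plan three cycles of 5 rows + nl*0.05 s hold
cyc=.625+.05*nl; tp=np.arange(0,3*cyc,.0125); kt=np.array([c*cyc+.125*i for c in range(3) for i in range(6)])
ref=np.clip(target,th-rate*tp-.0,th+rate*tp)
def Lof(u): 
    l=L[-1,1]; ks=[]; 
    for c in range(3):
        ks.append(l)
        for i in range(5): l=l+u[c*5+i]; ks.append(l)
    return np.interp(tp,kt,ks)
def ob(u):
    Lp=Lof(u); z=sim(th,w,D,tp,Lp,np.gradient(Lp,tp)); wr=np.gradient(ref,tp)
    return np.r_[(z[:,0]-ref)*10,(z[:,1]-wr)*3,(z[-1,0]-ref[-1])*100,(z[-1,1]-wr[-1])*60,np.array(u)*4]
g=least_squares(ob,np.zeros(15),bounds=(-.05,.05),diff_step=1e-3,x_scale=.01)
s=S["s"]; l=L[-1,1]; z0=np.cos(l)
for i in range(5):
    l+=g.x[i]; sn=-100*np.sin(l); y=round((sn-s)*.9905/40/.005)*.005; s+=y*40/.9905
    z1=np.sqrt(1-(s/100)**2); z=round((z1-z0)*2.5/.005)*.005; z0+=z/2.5
    print("[[%.3f, %.3f, %.3f]"%(y*.139,y,z),end=" ")
z=sim(th,w,D,tp,Lof(g.x),np.gradient(Lof(g.x),tp)); n=int(.625/.0125); print("\npred end of call",z[n].round(4),"final",z[-1].round(4))
```

```text
(no output)
```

Request:
jog_arm([
  [[-0.006,-0.04,0.008],[0,0,0],5],
  [[-0.006,-0.04,0.008],[0,0,0],5],
  [[-0.006,-0.04,0.006],[0,0,0],5],
  [[-0.006,-0.04,0.006],[0,0,0],5],
  [[-0.006,-0.04,0.006],[0,0,0],5],
])

```text
clock: 5.8
ee_pos: [499.4, 146.6, 211.8]
eef_rot: [-0.0, 0.998, -0.069, 0.0]
contact_force: [0.4, 4.7, 3.8]
finger_gap: 0.18
finger_force: 29.8
```

```bash
python3 plan.py '[-0.04,-0.04,-0.04,-0.04,-0.04]' 0 0.1
```

```text
t 5.9 theta [-0.2202 -0.2201] vel 0.0022 ee [499.4 146.5 211.8] gap 0.172 F 30 [1.  3.8 4.2]
at rest; L -0.1296
```

Request:
jog_arm([
  [[-0.004,-0.03,0.004],[0,0,0],5],
  [[-0.004,-0.03,0.004],[0,0,0],5],
  [[-0.004,-0.03,0.003],[0,0,0],5],
  [[-0.004,-0.03,0.003],[0,0,0],5],
  [[-0.004,-0.03,0.002],[0,0,0],5],
])

```text
clock: 6.52
ee_pos: [498.5, 140.4, 212.4]
eef_rot: [-0.0, 0.998, -0.069, 0.0]
contact_force: [2.9, 3.4, 3.1]
finger_gap: 0.177
finger_force: 29.9
```

```bash
python3 plan.py '[-0.03,-0.03,-0.03,-0.03,-0.03]' 0 0.1
```

```text
t 6.625 theta [-0.2199 -0.2198] vel 0.0027 ee [498.5 140.4 212.4] gap 0.171 F 30 [3.5 3.6 3.7]
at rest; L -0.0687
```

Request:
jog_arm([
  [[-0.004,-0.03,0.002],[0,0,0],5],
  [[-0.004,-0.03,0.001],[0,0,0],5],
  [[-0.004,-0.03,0],[0,0,0],5],
  [[-0.004,-0.03,0],[0,0,0],5],
  [[-0.004,-0.03,0],[0,0,0],5],
])

```text
clock: 7.25
ee_pos: [497.6, 134.4, 212.5]
eef_rot: [-0.0, 0.998, -0.069, 0.0]
contact_force: [3.8, 3.4, 4.0]
finger_gap: 0.172
finger_force: 30.1
```

```bash
python3 plan.py '[-0.03,-0.03,-0.03,-0.03,-0.03]' 0 0.1
```

```text
t 7.35 theta [-0.2195 -0.2197] vel -0.0042 ee [497.6 134.4 212.5] gap 0.178 F 30 [3.6 2.4 3.9]
at rest; L -0.0081
```

Request:
jog_arm([
  [[-0.004,-0.03,0],[0,0,0],5],
  [[-0.004,-0.03,0],[0,0,0],5],
  [[-0.004,-0.03,-0.001],[0,0,0],5],
  [[-0.004,-0.03,-0.002],[0,0,0],5],
  [[-0.004,-0.03,-0.002],[0,0,0],5],
])

```text
clock: 7.98
ee_pos: [496.7, 128.4, 212.2]
eef_rot: [-0.0, 0.998, -0.069, 0.0]
contact_force: [4.0, 3.6, 4.3]
finger_gap: 0.171
finger_force: 30.3
```

```bash
python3 plan.py '[-0.03,-0.03,-0.03,-0.03,-0.03]' 0 0.1
```

```text
t 8.075 theta [-0.2197 -0.2196] vel 0.0013 ee [496.7 128.4 212.2] gap 0.174 F 30 [3.8 3.1 3.6]
at rest; L 0.0525
```

Request:
jog_arm([
  [[-0.004,-0.03,-0.002],[0,0,0],5],
  [[-0.004,-0.03,-0.002],[0,0,0],5],
  [[-0.004,-0.03,-0.003],[0,0,0],5],
  [[-0.004,-0.03,-0.003],[0,0,0],5],
  [[-0.004,-0.03,-0.003],[0,0,0],5],
])

```text
clock: 8.7
ee_pos: [495.9, 122.4, 211.7]
eef_rot: [0.0, 0.998, -0.069, -0.0]
contact_force: [4.0, 2.7, 3.3]
finger_gap: 0.174
finger_force: 30.3
```

```bash
python3 plan.py '[-0.03,-0.03,-0.03,-0.03,-0.03]' 0 0.1
```

```text
t 8.8 theta [-0.2196 -0.2196] vel -0.001 ee [495.9 122.4 211.7] gap 0.172 F 30 [4.9 2.3 2.5]
at rest; L 0.1133
```

Request:
jog_arm([
  [[-0.004,-0.03,-0.004],[0,0,0],5],
  [[-0.004,-0.03,-0.004],[0,0,0],5],
  [[-0.004,-0.03,-0.005],[0,0,0],5],
  [[-0.004,-0.03,-0.005],[0,0,0],5],
  [[-0.004,-0.03,-0.005],[0,0,0],5],
])

```text
clock: 9.43
ee_pos: [495.0, 116.4, 210.7]
eef_rot: [-0.0, 0.998, -0.069, -0.0]
contact_force: [3.3, 2.6, 3.6]
finger_gap: 0.177
finger_force: 30.4
```

```bash
python3 plan.py '[-0.03,-0.03,-0.03,-0.03,-0.03]' 0 0.1
```

```text
t 9.525 theta [-0.2195 -0.2196] vel -0.0034 ee [495.  116.4 210.7] gap 0.172 F 30 [3.2 3.  2.5]
at rest; L 0.1745
```

Request:
jog_arm([
  [[-0.004,-0.03,-0.005],[0,0,0],5],
  [[-0.004,-0.03,-0.005],[0,0,0],5],
  [[-0.004,-0.03,-0.006],[0,0,0],5],
  [[-0.004,-0.03,-0.006],[0,0,0],5],
  [[-0.004,-0.03,-0.006],[0,0,0],5],
])

```text
clock: 10.15
ee_pos: [494.2, 110.4, 209.6]
eef_rot: [-0.0, 0.998, -0.069, -0.0]
contact_force: [1.3, 3.1, 3.9]
finger_gap: 0.175
finger_force: 30.4
```

```bash
python3 plan.py '[-0.03,-0.03,-0.03,-0.03,-0.03]' 0 0.1
```

```text
t 10.25 theta [-0.2116 -0.2092] vel 0.0481 ee [494.2 110.4 209.6] gap 0.174 F 30 [2.3 3.3 3.8]
th -0.2053 w 0.0786 D -0.1147 rms 0.0003 L 0.2364 Leq0 0.115
[[0.006, 0.040, 0.010] [[0.008, 0.055, 0.010] [[0.003, 0.025, 0.005] [[0.002, 0.015, 0.005] [[0.001, 0.010, 0.000] 
pred end of call [-0.1429  0.0996] final [-0.0001  0.0001]
```

Request:
jog_arm([
  [[0.006,0.04,0.01],[0,0,0],5],
  [[0.008,0.055,0.01],[0,0,0],5],
  [[0.003,0.025,0.005],[0,0,0],5],
  [[0.002,0.015,0.005],[0,0,0],5],
  [[0.001,0.01,0],[0,0,0],5],
])

```text
clock: 10.88
ee_pos: [494.9, 116.1, 210.8]
eef_rot: [0.0, 0.998, -0.069, -0.0]
contact_force: [-0.6, -2.2, 2.8]
finger_gap: 0.177
finger_force: 30.3
```

```bash
python3 plan.py '[0.04,0.055,0.025,0.015,0.01]' 0 0.1
```

```text
t 10.975 theta [-0.1622 -0.1592] vel 0.0605 ee [494.9 116.2 210.8] gap 0.181 F 30 [-0.7 -1.4  1.8]
th -0.1560 w 0.0566 D -0.1191 rms 0.0015 L 0.1766 Leq0 0.119
[[-0.017, -0.120, -0.025] [[0.008, 0.055, 0.010] [[0.009, 0.065, 0.015] [[0.004, 0.030, 0.005] [[0.001, 0.010, 0.000] 
pred end of call [-0.0945  0.1032] final [-0.  0.]
```

Request:
jog_arm([
  [[-0.017,-0.12,-0.025],[0,0,0],5],
  [[0.008,0.055,0.01],[0,0,0],5],
  [[0.009,0.065,0.015],[0,0,0],5],
  [[0.004,0.03,0.005],[0,0,0],5],
  [[0.001,0.01,0],[0,0,0],5],
])

```text
clock: 11.6
ee_pos: [495.2, 117.8, 211.0]
eef_rot: [0.0, 0.998, -0.069, -0.0]
contact_force: [-0.4, -4.5, 4.3]
finger_gap: 0.178
finger_force: 30.4
```

```bash
python3 plan.py '[-0.12,0.055,0.065,0.03,0.01]' 0 0.1
```

```text
t 11.7 theta [-0.1009 -0.0985] vel 0.0475 ee [495.2 117.8 211. ] gap 0.177 F 30 [-2.  -3.4  4.2]
th -0.0933 w 0.0852 D -0.1205 rms 0.0006 L 0.1602 Leq0 0.120
[[-0.006, -0.040, -0.005] [[0.005, 0.035, 0.005] [[0.003, 0.025, 0.005] [[0.002, 0.015, 0.000] [[0.003, 0.020, 0.005] 
pred end of call [-0.0306  0.1022] final [-0.  0.]
```

```bash
cat > fit.py <<'E'
import json,numpy as np
from scipy.optimize import least_squares
S=json.load(open("log.json")); L=np.array(S["L"]); m=np.array(S["m"]); m=m[m[:,0]>9.3]
ts=np.arange(9.3,m[-1,0]+.004,.005)
def sim(p):
    D,kg,c2,lag,I=p; Lt=np.interp(ts-lag,L[:,0],L[:,1]); Lv=np.gradient(Lt,ts); th,w=-.2196,0; o=[]
    for a in range(len(ts)):
        o.append(th); w+=.005*(kg*np.sin(th)+.125*(Lt[a]-th+D)+.006*(Lv[a]-w)-c2*w)/I; th+=w*.005
        if th<-.2196: th=-.2196;w=0
    return np.interp(m[:,0],ts,o)
p0=np.array([-.115,.174,.002,.03,.0201]); sc=np.array([.02,.008,.002,.03,.001])
for fr in([0],[0,3],[0,1,3],[0,1,2,3,4]):
    def f(x): p=p0.copy(); p[fr]+=x*sc[fr]; return np.r_[(sim(p)-m[:,1])/.0005,x]
    g=min((least_squares(f,np.full(len(fr),i),diff_step=1e-2) for i in(-.5,0,.5)),key=lambda g:g.cost); p=p0.copy(); p[fr]+=g.x*sc[fr]
    print(fr,p.round(4),((sim(p)-m[:,1])*1e4).round(0))
print(m.round(4).tolist())
E
python3 fit.py
```

```text
[0] [-0.1195  0.174   0.002   0.03    0.0201] [ -1.   0. -35. -38. -21. -22.  -6.  19.]
[0, 3] [-0.1199  0.174   0.002  -0.0447  0.0201] [-1.  0. -4.  1.  2. -3. -9.  9.]
[0, 1, 3] [-0.1212  0.1732  0.002  -0.0416  0.0201] [-1.  0. -4.  0.  4. -1. -9.  8.]
[0, 1, 2, 3, 4] [-0.1207  0.1733  0.0025 -0.0404  0.0203] [-1.  0. -4.  0.  4. -1. -9.  8.]
[[9.425, -0.2195], [9.475, -0.2196], [10.15, -0.2116], [10.2, -0.2092], [10.875, -0.1622], [10.925, -0.1592], [11.6, -0.1009], [11.65, -0.0985]]
```

```bash
sed -i 's/Lt=np.interp(ts,L\[:,0\],L\[:,1\])/Lt=np.interp(ts+.042,L[:,0],L[:,1])/; s/return np.interp(tp,kt,ks)/return np.interp(tp+.042,kt,ks)/; s/\/.0005,(p/\/.0007,(p/; s/now-1.6/now-2.2/' plan.py
python3 plan.py '[]' 0 0.1 1
```

```text
t 11.75 theta [-0.0939] vel 0 ee [495.2 117.8 211. ] gap 0.177 F 30 [-0.9 -3.2  3.5]
th -0.0897 w 0.0807 D -0.1201 rms 0.0004 L 0.1602 Leq0 0.120
[[-0.007, -0.050, -0.010] [[0.005, 0.035, 0.010] [[0.005, 0.035, 0.005] [[0.002, 0.015, 0.000] [[0.002, 0.015, 0.005] 
pred end of call [-0.0268  0.1046] final [-0.  0.]
```

Request:
jog_arm([
  [[-0.007,-0.05,-0.01],[0,0,0],5],
  [[0.005,0.035,0.01],[0,0,0],5],
  [[0.005,0.035,0.005],[0,0,0],5],
  [[0.002,0.015,0],[0,0,0],5],
  [[0.002,0.015,0.005],[0,0,0],5],
])

```text
clock: 12.38
ee_pos: [495.5, 119.9, 211.5]
eef_rot: [0.0, 0.998, -0.069, -0.0]
contact_force: [-3.5, -2.8, 6.7]
finger_gap: 0.174
finger_force: 30.5
```

```bash
python3 plan.py '[-0.05,0.035,0.035,0.015,0.015]' 0 0.1 2
```

```text
t 12.475 theta [-0.0314 -0.026 ] vel 0.1084 ee [495.5 120.  211.5] gap 0.169 F 30 [-2.9 -2.4  5.9]
th -0.0217 w 0.0941 D -0.1219 rms 0.0003 L 0.1398 Leq0 0.122
[[0.004, 0.030, 0.005] [[0.017, 0.125, 0.010] [[0.000, 0.000, 0.000] [[-0.010, -0.075, -0.005] [[-0.006, -0.040, -0.005] 
pred end of call [-0.0002 -0.0003] final [-0.  0.]
```

Excellent tracking.

Request:
jog_arm([
  [[0.004,0.03,0.005],[0,0,0],5],
  [[0.017,0.125,0.01],[0,0,0],5],
  [[0,0,0],[0,0,0],5],
  [[-0.01,-0.075,-0.005],[0,0,0],5],
  [[-0.006,-0.04,-0.005],[0,0,0],5],
])

```text
clock: 13.1
ee_pos: [495.8, 121.5, 211.6]
eef_rot: [-0.0, 0.998, -0.069, 0.0]
contact_force: [-1.9, 2.8, 0.4]
finger_gap: 0.177
finger_force: 30.1
```

```bash
python3 plan.py '[0.03,0.125,0,-0.075,-0.04]' 0 0.1 2
```

```text
t 13.2 theta [0.0055 0.0056] vel 0.0016 ee [495.8 121.4 211.6] gap 0.174 F 30 [-1.2  2.1 -0.7]
th 0.0067 w 0.0166 D -0.1199 rms 0.0003 L 0.1235 Leq0 0.120
[[0.017, 0.120, 0.010] [[-0.012, -0.085, -0.005] [[-0.005, -0.035, -0.005] [[-0.001, -0.005, 0.000] [[0.001, 0.010, 0.000] 
pred end of call [ 0.0011 -0.0041] final [ 0. -0.]
```

Request:
jog_arm([
  [[0.017,0.12,0.01],[0,0,0],5],
  [[-0.012,-0.085,-0.005],[0,0,0],5],
  [[-0.005,-0.035,-0.005],[0,0,0],5],
  [[-0.001,-0.005,0],[0,0,0],5],
  [[0.001,0.01,0],[0,0,0],5],
])

```text
clock: 13.82
ee_pos: [495.9, 121.7, 211.7]
eef_rot: [-0.0, 0.998, -0.069, 0.0]
contact_force: [0.0, 1.8, -1.0]
finger_gap: 0.174
finger_force: 30.0
```

```bash
python3 plan.py '[0.12,-0.085,-0.035,-0.005,0.01]' 0 0.1 2
python3 - <<'E'
from h import *
def sil(th):
    B=[[x,170+y,z] for x in(-30,30) for y in(-31,31) for z in(19,53)]
    W=[[x,y*np.cos(th)-z*np.sin(th),120+y*np.sin(th)+z*np.cos(th)] for x,y,z in B]
    m=cv2.moments(cv2.convexHull(proj("side",world(s0,W)).astype(np.float32))); return np.array([m["m10"],m["m01"]])/m["m00"]
a=sil(-.22); print(a,[ (t,(sil(t)-a).round(2),(case("side",1,t)-case("side",1,-.22)).round(2)) for t in(-.1,0,.05)])
E
```

```text
t 13.925 theta [-0.0158 -0.0181] vel -0.0474 ee [495.9 121.7 211.7] gap 0.175 F 30 [-1.   1.3 -1.9]
th -0.0204 w -0.0473 D -0.1243 rms 0.0001 L 0.1214 Leq0 0.124
[[-0.017, -0.120, -0.020] [[-0.013, -0.095, -0.015] [[0.017, 0.120, 0.020] [[0.017, 0.120, 0.020] [[0.001, 0.005, 0.000] 
pred end of call [-0.0052  0.0225] final [-0.  0.]
[263.78214996 279.96792601] [(-0.1, array([-0.82, -4.22]), array([-0.73, -4.48])), (0, array([-1.19, -8.45]), array([-1.01, -8.92])), (0.05, array([ -1.26, -10.79]), array([ -1.03, -11.37]))]
```

```bash
python3 - <<'E'
import json
s=open("h.py").read()
s+='''
def sil(th):
    B=[[x,170+y,z] for x in(-30,30) for y in(-31,31) for z in(19,53)]
    W=[[x,y*np.cos(th)-z*np.sin(th),120+y*np.sin(th)+z*np.cos(th)] for x,y,z in B]
    m=cv2.moments(cv2.convexHull(proj("side",world(s0,W)).astype(np.float32))); return m["m01"]/m["m00"]
TT=np.linspace(-.3,.3,61); VV=np.array([sil(t) for t in TT])-sil(-.22)
def theta(img,c):
    v=cen(img,(265,c),26); return float(np.interp(-(v[1]-V0),-VV,TT)),v
'''
open("h.py","w").write(s)
from h import *
S=json.load(open("log.json"))
old=lambda t:case("side",1,t)[1]-case("side",1,-.22)[1]
S["m"]=[[t,float(np.interp(-old(a),-VV,TT))] for t,a in S["m"]]; print(S["m"][-5:])
json.dump(S,open("log.json","w"))
p=open("plan.py").read()
p=p.replace("now-2.2","now-1.0").replace("win[:,1])/.0007","win[:,1])/np.where(win[:,0]>now-.2,.0003,.001)").replace('/.03*(0.3 if "D" in S else 0.1)','/.01')
open("plan.py","w").write(p)
E
sed -i 's/^S=json/#&/' /dev/null; python3 fit.py | head -4; python3 plan.py '[]' 0 0.1 1
```

```text
[[12.425, -0.016560721856269507], [13.1, 0.01595986737191489], [13.15, 0.016043029780833617], [13.825, -0.005988702472720792], [13.875, -0.008432471027728768]]
[0] [-0.12    0.174   0.002   0.03    0.0201] [  -2.    0.  -43.  -48.  -79.  -83. -154. -138. -146. -162. -169. -109.
 -103.   60.   80.]
[0, 3] [-0.12    0.174   0.002  -0.1327  0.0201] [ -2.   0.  44.  54.   5.   1. -25. -10. -18.  -4. -11. -93. -90.  26.
  44.]
t 13.975 theta [-0.011] vel 0 ee [495.8 121.7 211.7] gap 0.175 F 30 [-0.8  2.1 -1.5]
th -0.0136 w -0.0550 D -0.1298 rms 0.0001 L 0.1214 Leq0 0.130
[[-0.017, -0.120, -0.020] [[-0.014, -0.100, -0.015] [[0.017, 0.125, 0.020] [[0.014, 0.100, 0.015] [[0.001, 0.005, 0.000] 
pred end of call [-0.0044  0.0172] final [-0.  0.]sed: couldn't edit /dev/null: not a regular file
```

Request:
jog_arm([
  [[-0.017,-0.12,-0.02],[0,0,0],5],
  [[-0.014,-0.1,-0.015],[0,0,0],5],
  [[0.017,0.125,0.02],[0,0,0],5],
  [[0.014,0.1,0.015],[0,0,0],5],
  [[0.001,0.005,0],[0,0,0],5],
])

```text
clock: 14.6
ee_pos: [495.8, 121.7, 211.8]
eef_rot: [0.0, 0.998, -0.069, 0.0]
contact_force: [-1.8, -3.2, 7.0]
finger_gap: 0.174
finger_force: 30.4
```

```bash
python3 plan.py '[-0.12,-0.1,0.125,0.1,0.005]' 0 0.1 2; python3 fit.py | tail -4
```

```text
t 14.7 theta [-0.0007  0.001 ] vel 0.0338 ee [495.9 121.7 211.9] gap 0.174 F 30 [-2.8 -3.8  7.4]
th 0.0023 w 0.0253 D -0.1260 rms 0.0002 L 0.1174 Leq0 0.126
[[0.010, 0.070, 0.005] [[-0.008, -0.055, -0.005] [[-0.005, -0.035, 0.000] [[-0.001, -0.010, -0.005] [[0.001, 0.005, 0.000] 
pred end of call [ 0.0006 -0.0025] final [ 0. -0.]
  -6.  -5.   3.   2.]
[0, 1, 2, 3, 4] [-0.1283  0.1676  0.0027 -0.02    0.0216] [ -2.   0. -13. -11.  -5.  -7. -14.   5.  -1.  18.  11.  -8.  -7.  -2.
  -0.   2.   2.  -1.]
[[9.425, -0.2194], [9.475, -0.2196], [10.15, -0.2111], [10.2, -0.2085], [10.875, -0.1587], [10.925, -0.1555], [11.6, -0.0944], [11.65, -0.0919], [11.7, -0.0871], [12.375, -0.0222], [12.425, -0.0166], [13.1, 0.016], [13.15, 0.016], [13.825, -0.006], [13.875, -0.0084], [13.925, -0.011], [14.6, -0.0007], [14.65, 0.001]]
```

Request:
jog_arm([
  [[0.01,0.07,0.005],[0,0,0],5],
  [[-0.008,-0.055,-0.005],[0,0,0],5],
  [[-0.005,-0.035,0],[0,0,0],5],
  [[-0.001,-0.01,-0.005],[0,0,0],5],
  [[0.001,0.005,0],[0,0,0],5],
])

```text
clock: 15.32
ee_pos: [495.8, 121.1, 211.5]
eef_rot: [-0.0, 0.998, -0.069, 0.0]
contact_force: [-0.4, 1.4, 2.6]
finger_gap: 0.178
finger_force: 30.3
```

```bash
sed -i 's/I,kg,k,c1,c2=.0201,.174/I,kg,k,c1,c2=.0212,.170/; s/ts+.042/ts+.03/; s/tp+.042/tp+.03/' plan.py; python3 plan.py '[0.07,-0.055,-0.035,-0.01,0.005]' 0 0.1 2
```

```text
t 15.425 theta [0.0115 0.0124] vel 0.0173 ee [495.8 121.1 211.5] gap 0.17 F 30 [0.3 2.1 2.4]
th 0.0134 w 0.0205 D -0.1250 rms 0.0001 L 0.1275 Leq0 0.125
[[0.017, 0.125, 0.015] [[-0.003, -0.025, -0.005] [[-0.013, -0.090, -0.010] [[-0.003, -0.025, 0.000] [[0.001, 0.005, 0.000] 
pred end of call [ 0.0029 -0.0114] final [ 0. -0.]
```

```bash
python3 - <<'E'
p=open("plan.py").read()
p=p.replace('''o,im=look(nl);''','''ee=telemetry.observe()["ee_pos"]; o,im=look(nl); ee=(ee+2*telemetry.observe()["ee_pos"])/3
sm=21+(ee-[500.5,154.6,0])[:2]@[.1372,.9905]; e=sm-S["s"]; print("s err %.2f"%e); S["s"]=sm
for i in range(len(rows)): S["L"][-1-i][1]-=e/100*(len(rows)-i)/len(rows)
if not rows: S["L"].append([t,float(np.arcsin(-sm/100))])
''').replace('z0=np.cos(l)\n','z0=np.cos(.21)+(ee[2]-210.6)/100\n').replace('json.dump(S,open("log.json","w"))\nL=','json.dump(S,open("log.json","w"))\nL=',1)
p=p.replace("\n S[\"m\"]","\nS[\"m\"]")
open("plan.py","w").write(p)
E
python3 plan.py '[]' 0 0.1 1
```

```text
t 15.475 theta [0.0128] vel 0 ee [495.8 121.1 211.5] gap 0.174 F 30 [-0.3  2.1  2.8]
s err -0.11
th 0.0137 w 0.0160 D -0.1279 rms 0.0002 L 0.1287 Leq0 0.128
[[0.017, 0.125, 0.025] [[-0.007, -0.050, -0.005] [[-0.010, -0.075, -0.010] [[-0.003, -0.020, 0.000] [[0.001, 0.005, 0.000] 
pred end of call [ 0.0027 -0.0101] final [ 0. -0.]
```

Request:
jog_arm([
  [[0.017,0.125,0.025],[0,0,0],5],
  [[-0.007,-0.05,-0.005],[0,0,0],5],
  [[-0.01,-0.075,-0.01],[0,0,0],5],
  [[-0.003,-0.02,0],[0,0,0],5],
  [[0.001,0.005,0],[0,0,0],5],
])

```text
clock: 16.1
ee_pos: [495.6, 120.4, 211.8]
eef_rot: [-0.0, 0.998, -0.069, 0.0]
contact_force: [2.9, 1.7, -3.9]
finger_gap: 0.175
finger_force: 29.9
```

```bash
python3 plan.py '[0.125,-0.05,-0.075,-0.02,0.005]' 0 0.1 2
```

```text
t 16.2 theta [-0.0031 -0.0041] vel -0.02 ee [495.7 120.5 211.8] gap 0.178 F 30 [ 2.9  2.7 -3.9]
s err -0.06
th -0.0050 w -0.0177 D -0.1290 rms 0.0001 L 0.1354 Leq0 0.129
[[-0.011, -0.080, -0.010] [[0.010, 0.070, 0.010] [[0.005, 0.035, 0.005] [[0.000, 0.000, 0.000] [[-0.001, -0.005, 0.000] 
pred end of call [-0.0009  0.0037] final [-0.  0.]
```

Request:
jog_arm([
  [[-0.011,-0.08,-0.01],[0,0,0],5],
  [[0.01,0.07,0.01],[0,0,0],5],
  [[0.005,0.035,0.005],[0,0,0],5],
  [[0,0,0],[0,0,0],5],
  [[-0.001,-0.005,0],[0,0,0],5],
])

```text
clock: 16.82
ee_pos: [495.7, 121.2, 212.1]
eef_rot: [0.0, 0.998, -0.069, 0.0]
contact_force: [1.2, -1.4, 1.6]
finger_gap: 0.175
finger_force: 30.2
```

```bash
python3 plan.py '[-0.08,0.07,0.035,0,-0.005]' 0 0.1 2
```

```text
t 16.925 theta [-0.0023 -0.0017] vel 0.0107 ee [495.7 121.2 212.1] gap 0.174 F 30 [ 0.7 -2.8  1.3]
s err -0.06
th -0.0014 w 0.0088 D -0.1259 rms 0.0001 L 0.1279 Leq0 0.126
[[0.003, 0.020, 0.000] [[-0.001, -0.005, 0.000] [[-0.001, -0.005, 0.000] [[-0.001, -0.005, 0.000] [[0.000, 0.000, 0.000] 
pred end of call [-0.0001  0.0002] final [-0.  0.]
```

Request:
jog_arm([
  [[0.003,0.02,0],[0,0,0],5],
  [[-0.001,-0.005,0],[0,0,0],5],
  [[-0.001,-0.005,0],[0,0,0],5],
  [[-0.001,-0.005,0],[0,0,0],5],
  [[0,0,0],[0,0,0],5],
])

```text
clock: 17.55
ee_pos: [495.7, 121.4, 212.1]
eef_rot: [0.0, 0.998, -0.069, 0.0]
contact_force: [-0.2, -2.2, 3.2]
finger_gap: 0.175
finger_force: 30.4
```

```bash
python3 plan.py '[0.02,-0.005,-0.005,-0.005,0]' 0 0.1 2
```

```text
t 17.65 theta [-0.0087 -0.0101] vel -0.0284 ee [495.8 121.4 212.1] gap 0.173 F 30 [-1.1 -2.3  3.7]
s err 0.05
th -0.0115 w -0.0299 D -0.1312 rms 0.0001 L 0.1253 Leq0 0.131
[[-0.017, -0.120, -0.020] [[-0.001, -0.010, 0.000] [[0.014, 0.100, 0.015] [[0.005, 0.035, 0.005] [[-0.001, -0.005, 0.000] 
pred end of call [-0.003   0.0119] final [-0.  0.]
```

```bash
cat > fit2.py <<'E'
import json,numpy as np
from scipy.optimize import least_squares
S=json.load(open("log.json")); L=np.array(S["L"]); L=L[np.argsort(L[:,0],kind="stable")]; m=np.array(S["m"]); m=m[m[:,0]>12.3]
ts=np.arange(m[0,0],m[-1,0]+.004,.005)
def sim(p):
    D,kg,c2,lag,I,th,w=p; Lt=np.interp(ts-lag,L[:,0],L[:,1]); Lv=np.gradient(Lt,ts); o=[]
    for a in range(len(ts)):
        o.append(th); w+=.005*(kg*np.sin(th)+.125*(Lt[a]-th+D)+.006*(Lv[a]-w)-c2*w)/I; th=np.clip(th+w*.005,-.25,.25)
    return np.interp(m[:,0],ts,o)
# multiple shooting: each cycle starts afresh at a measured pair; D common
seg=[i for i in range(len(m)-1) if i==0 or m[i,0]-m[i-1,0]>.3]
def pred(p,x):
    r=[]
    for n,i in enumerate(seg[:-1]):
        j=seg[n+1]; global ts; t2=m[j+1,0] ; ts=np.arange(m[i,0],t2+.004,.005)
        q=sim(np.r_[p,x[2*n],x[2*n+1]]) if False else None
        D,kg,c2,lag,I=p; th,w=x[2*n],x[2*n+1]; Lt=np.interp(ts-lag,L[:,0],L[:,1]); Lv=np.gradient(Lt,ts); o=[]
        for a in range(len(ts)):
            o.append(th); w+=.005*(kg*np.sin(th)+.125*(Lt[a]-th+D)+.006*(Lv[a]-w)-c2*w)/I; th+=w*.005
        k=np.arange(i,j+2); r.append(np.interp(m[k,0],ts,o)-m[k,1])
    return r
p0=np.array([-.128,.174,.002,-.03,.0201]); sc=np.array([.02,.004,.001,.03,.001])
x0=[]; [x0.extend([m[i,1],(m[i+1,1]-m[i,1])/.05]) for i in seg[:-1]]; x0=np.array(x0)
f=lambda v:np.r_[np.concatenate(pred(p0+v[:5]*sc,x0+v[5:]*.01))/.0003,v[:5]]
g=least_squares(f,np.zeros(5+len(x0)),diff_step=1e-2)
p=p0+g.x[:5]*sc; print(p.round(4)); print([(r*1e4).round(0).tolist() for r in pred(p,x0+g.x[5:]*.01)])
E
python3 fit2.py
```

```text
[-0.1284  0.1741  0.0019 -0.0297  0.02  ]
[[1.0, -1.0, -1.0, 1.0], [-1.0, 1.0, -1.0, 1.0], [-0.0, -0.0, 0.0, 2.0, -2.0], [-4.0, 5.0, 1.0, -1.0], [2.0, -2.0, -0.0, -0.0, 0.0], [1.0, -2.0, 2.0, -2.0], [2.0, -2.0, -2.0, 2.0]]
```

```bash
sed -i 's/c2=.0212,.170/c2=.0201,.174/; s/D0=S.get("D",0.)/D0=-.1284/; s/(p\[2\]-D0)\/.01/(p[2]-D0)\/.0008/; s/,.0003,.001)/,.0003,.0005)/' plan.py; python3 plan.py '[]' 0 0.1 1
```

```text
t 17.7 theta [-0.0119] vel 0 ee [495.7 121.5 212.1] gap 0.174 F 30 [-0.3 -2.3  2.9]
s err 0.01
th -0.0129 w -0.0287 D -0.1290 rms 0.0004 L 0.1252 Leq0 0.129
[[-0.017, -0.120, -0.020] [[0.000, 0.000, 0.000] [[0.014, 0.100, 0.015] [[0.005, 0.035, 0.005] [[-0.001, -0.005, 0.000] 
pred end of call [-0.0032  0.0118] final [-0.  0.]
```

Request:
jog_arm([
  [[-0.017,-0.12,-0.02],[0,0,0],5],
  [[0,0,0],[0,0,0],5],
  [[0.014,0.1,0.015],[0,0,0],5],
  [[0.005,0.035,0.005],[0,0,0],5],
  [[-0.001,-0.005,0],[0,0,0],5],
])

```text
clock: 18.32
ee_pos: [495.8, 121.8, 212.1]
eef_rot: [0.0, 0.998, -0.069, 0.0]
contact_force: [-0.2, -1.7, 5.0]
finger_gap: 0.172
finger_force: 30.5
```

```bash
python3 plan.py '[-0.12,0,0.1,0.035,-0.005]' 0 0.1 2
```

```text
t 18.425 theta [-0.0066 -0.0064] vel 0.0043 ee [495.8 121.7 212.1] gap 0.174 F 31 [-0.2 -1.9  6. ]
s err -0.09
th -0.0062 w 0.0012 D -0.1284 rms 0.0001 L 0.1220 Leq0 0.128
[[-0.010, -0.070, -0.010] [[0.007, 0.050, 0.005] [[0.002, 0.015, 0.005] [[0.000, 0.000, 0.000] [[-0.001, -0.005, 0.000] 
pred end of call [-0.0009  0.0032] final [-0.  0.]
```

Request:
jog_arm([
  [[-0.01,-0.07,-0.01],[0,0,0],5],
  [[0.007,0.05,0.005],[0,0,0],5],
  [[0.002,0.015,0.005],[0,0,0],5],
  [[0,0,0],[0,0,0],5],
  [[-0.001,-0.005,0],[0,0,0],5],
])

```text
clock: 19.05
ee_pos: [495.7, 121.4, 212.0]
eef_rot: [-0.0, 0.998, -0.069, 0.0]
contact_force: [-0.5, -2.2, 4.2]
finger_gap: 0.177
finger_force: 30.5
```

```bash
python3 plan.py '[-0.07,0.05,0.015,0,-0.005]' 0 0.1 2
```

```text
t 19.15 theta [-0.0002 -0.0003] vel -0.0024 ee [495.8 121.4 212.1] gap 0.174 F 30 [ 0.9 -2.1  3.8]
s err 0.04
th -0.0002 w 0.0008 D -0.1285 rms 0.0001 L 0.1257 Leq0 0.128
[[-0.001, -0.005, 0.000] [[0.000, 0.000, 0.000] [[0.000, 0.000, 0.000] [[0.000, 0.000, 0.000] [[0.000, 0.000, 0.000] 
pred end of call [-0.      0.0001] final [-0.  0.]
```

Request:
jog_arm([
  [[-0.001,-0.007,0],[0,0,0],5],
  [[0,0,0],[0,0,0],5],
  [[0,0,0],[0,0,0],5],
  [[0,0,0],[0,0,0],5],
  [[0,0,0],[0,0,0],5],
])

```text
clock: 19.77
ee_pos: [495.7, 121.2, 212.0]
eef_rot: [-0.0, 0.998, -0.069, 0.0]
contact_force: [0.3, -1.7, 3.1]
finger_gap: 0.172
finger_force: 30.4
```

```bash
sed -i 's/\.9905\/40\/\.005)\*\.005/.9905\/40\/.001)*.001/' plan.py; python3 plan.py '[-0.007,0,0,0,0]' 0 0.1 2
```

```text
t 19.875 theta [-0.0037 -0.004 ] vel -0.0063 ee [495.7 121.1 212. ] gap 0.176 F 30 [ 1.4 -2.1  3.3]
s err 0.02
th -0.0043 w -0.0070 D -0.1284 rms 0.0000 L 0.1283 Leq0 0.128
[[-0.008, -0.056, -0.010] [[0.006, 0.042, 0.005] [[0.003, 0.020, 0.005] [[0.000, 0.001, 0.000] [[-0.001, -0.004, 0.000] 
pred end of call [-0.0007  0.0027] final [-0.  0.]
```

Request:
jog_arm([
  [[-0.008,-0.056,-0.01],[0,0,0],5],
  [[0.006,0.042,0.005],[0,0,0],5],
  [[0.003,0.02,0.005],[0,0,0],5],
  [[0,0.001,0],[0,0,0],5],
  [[-0.001,-0.004,0],[0,0,0],5],
])

```text
clock: 20.5
ee_pos: [495.7, 121.3, 212.1]
eef_rot: [-0.0, 0.998, -0.069, 0.0]
contact_force: [1.7, -2.2, 3.9]
finger_gap: 0.174
finger_force: 30.4
```

```bash
python3 plan.py '[-0.056,0.042,0.02,0.001,-0.004]' 0 0.1 2
```

```text
t 20.6 theta [-0.0026 -0.0029] vel -0.0065 ee [495.7 121.3 212.1] gap 0.175 F 30 [ 1.2 -0.9  3. ]
s err -0.01
th -0.0029 w -0.0022 D -0.1285 rms 0.0002 L 0.1272 Leq0 0.129
[[-0.004, -0.032, -0.005] [[0.003, 0.021, 0.000] [[0.002, 0.011, 0.005] [[0.000, 0.001, 0.000] [[-0.000, -0.002, 0.000] 
pred end of call [-0.0005  0.0018] final [-0.  0.]
```

Request:
jog_arm([
  [[-0.005,-0.037,-0.005],[0,0,0],5],
  [[0.003,0.021,0],[0,0,0],5],
  [[0.002,0.011,0.005],[0,0,0],5],
  [[0,0.001,0],[0,0,0],5],
  [[0,-0.002,0],[0,0,0],5],
])

```text
clock: 21.22
ee_pos: [495.7, 121.1, 212.1]
eef_rot: [-0.0, 0.998, -0.069, 0.0]
contact_force: [1.6, -1.2, 3.0]
finger_gap: 0.174
finger_force: 30.3
```

```bash
python3 plan.py '[-0.037,0.021,0.011,0.001,-0.002]' 0 0.1 2
```

```text
t 21.325 theta [0.0002 0.0008] vel 0.0129 ee [495.6 121.1 212. ] gap 0.17 F 30 [ 1.9 -1.4  3.1]
s err 0.05
th 0.0010 w 0.0071 D -0.1283 rms 0.0002 L 0.1291 Leq0 0.128
[[0.004, 0.029, 0.000] [[-0.002, -0.016, 0.000] [[-0.002, -0.012, 0.000] [[-0.000, -0.002, 0.000] [[0.000, 0.002, 0.000] 
pred end of call [ 0.0003 -0.001 ] final [ 0. -0.]
```

Request:
jog_arm([
  [[0.004,0.027,0],[0,0,0],5],
  [[-0.002,-0.016,0],[0,0,0],5],
  [[-0.002,-0.012,0],[0,0,0],5],
  [[0,-0.002,0],[0,0,0],5],
  [[0,0.002,0],[0,0,0],5],
])

```text
clock: 21.95
ee_pos: [495.6, 121.0, 212.0]
eef_rot: [0.0, 0.998, -0.069, -0.0]
contact_force: [1.3, -1.6, 2.9]
finger_gap: 0.176
finger_force: 30.3
```

```bash
python3 plan.py '[0.027,-0.016,-0.012,-0.002,0.002]' 0 0.1 2
```

```text
t 22.05 theta [-0.0002 -0.0008] vel -0.0112 ee [495.7 121.  212. ] gap 0.175 F 30 [ 1.3 -2.3  2.2]
s err -0.03
th -0.0005 w -0.0004 D -0.1286 rms 0.0003 L 0.1298 Leq0 0.129
[[-0.000, -0.003, 0.000] [[0.001, 0.005, 0.000] [[0.000, 0.002, 0.000] [[0.000, 0.000, 0.000] [[-0.000, -0.001, 0.000] 
pred end of call [-0.0001  0.0003] final [-0.  0.]
```

Request:
jog_arm([
  [[0,-0.004,0],[0,0,0],5],
  [[0.001,0.005,0],[0,0,0],5],
  [[0,0.002,0],[0,0,0],5],
  [[0,0,0],[0,0,0],5],
  [[0,-0.001,0],[0,0,0],5],
])

```text
clock: 22.68
ee_pos: [495.7, 121.1, 212.1]
eef_rot: [-0.0, 0.998, -0.069, 0.0]
contact_force: [1.0, -2.1, 2.8]
finger_gap: 0.177
finger_force: 30.3
```

```bash
python3 plan.py '[-0.004,0.005,0.002,0,-0.001]' 0 0.1 2 | head -3
python3 - <<'E'
from h import *
im=eyes.camera("top"); cv2.imwrite("pics/toplevel.png",im[:,:,::-1])
print(cen(im,(329.4,181),26)-[329.37,181.12])
def sl(th,s=-1,n="top"):
    B=[[x,s*170+y,z] for x in(-30,30) for y in(-31,31) for z in(19,53)]
    W=[[x,y*np.cos(th)-z*np.sin(th),120+y*np.sin(th)+z*np.cos(th)] for x,y,z in B]
    m=cv2.moments(cv2.convexHull(proj(n,world(s0,W)).astype(np.float32))); return np.array([m["m10"],m["m01"]])/m["m00"]
print([(t,(sl(t)-sl(-.22)).round(2)) for t in(-.03,-.015,0,.015,.03)])
E
python3 plan.py '[]' 0 0.1 1
```

```text
t 22.775 theta [-0.0006 -0.0016] vel -0.0205 ee [495.7 121.1 212.1] gap 0.176 F 30 [ 0.7 -1.6  2. ]
s err 0.02
th -0.0012 w -0.0013 D -0.1287 rms 0.0006 L 0.1288 Leq0 0.129
[3.34557887 1.7988727 ]
[(-0.03, array([2.97, 1.71])), (-0.015, array([3.19, 1.84])), (0, array([3.38, 1.97])), (0.015, array([3.5 , 2.09])), (0.03, array([3.6, 2.2]))]
t 22.875 theta [-0.0015] vel 0 ee [495.7 121.1 212. ] gap 0.175 F 30 [ 1.2 -1.3  2.8]
s err -0.00
th -0.0016 w -0.0015 D -0.1285 rms 0.0004 L 0.1288 Leq0 0.129
[[-0.002, -0.016, -0.005] [[0.002, 0.012, 0.000] [[0.001, 0.007, 0.005] [[0.000, 0.000, 0.000] [[-0.000, -0.001, 0.000] 
pred end of call [-0.0003  0.001 ] final [-0.  0.]
```

Request:
jog_arm([
  [[-0.002,-0.016,-0.005],[0,0,0],5],
  [[0.002,0.012,0],[0,0,0],5],
  [[0.001,0.005,0.005],[0,0,0],5],
  [[0,0,0],[0,0,0],5],
  [[0,-0.001,0],[0,0,0],5],
])

```text
clock: 23.5
ee_pos: [495.7, 121.1, 212.0]
eef_rot: [-0.0, 0.998, -0.069, -0.0]
contact_force: [0.2, -1.6, 3.1]
finger_gap: 0.176
finger_force: 30.3
```

```bash
python3 plan.py '[-0.016,0.012,0.005,0,-0.001]' 0 0.1 2
```

```text
t 23.6 theta [-0.0013 -0.0013] vel -0.001 ee [495.7 121.1 212. ] gap 0.176 F 30 [ 1.5 -2.3  3. ]
s err 0.00
th -0.0013 w 0.0007 D -0.1283 rms 0.0003 L 0.1288 Leq0 0.128
[[-0.001, -0.007, -0.005] [[0.001, 0.007, 0.005] [[0.000, 0.003, 0.000] [[0.000, 0.000, 0.000] [[-0.000, -0.001, 0.000] 
pred end of call [-0.0002  0.0007] final [-0.  0.]
```

Request:
jog_arm([
  [[-0.001,-0.007,0],[0,0,0],5],
  [[0.001,0.007,0],[0,0,0],5],
  [[0,0.003,0],[0,0,0],5],
  [[0,0,0],[0,0,0],5],
  [[0,-0.001,0],[0,0,0],5],
])

```text
clock: 24.22
ee_pos: [495.7, 121.2, 212.0]
eef_rot: [-0.0, 0.998, -0.069, -0.0]
contact_force: [-0.4, -1.2, 3.2]
finger_gap: 0.173
finger_force: 30.4
```

```bash
python3 plan.py '[-0.007,0.007,0.003,0,-0.001]' 0 0.1 2
```

```text
t 24.325 theta [-0.0017 -0.0019] vel -0.0033 ee [495.7 121.2 212. ] gap 0.171 F 30 [ 0.  -2.1  3.7]
s err -0.00
th -0.0020 w -0.0029 D -0.1284 rms 0.0000 L 0.1280 Leq0 0.128
[[-0.003, -0.025, -0.005] [[0.002, 0.017, 0.005] [[0.001, 0.009, 0.000] [[0.000, 0.001, 0.000] [[-0.000, -0.001, 0.000] 
pred end of call [-0.0004  0.0013] final [-0.  0.]
```

Request:
jog_arm([
  [[-0.003,-0.025,-0.005],[0,0,0],5],
  [[0.002,0.017,0.005],[0,0,0],5],
  [[0.001,0.008,0],[0,0,0],5],
  [[0,0.001,0],[0,0,0],5],
  [[0,-0.001,0],[0,0,0],5],
])

```text
clock: 24.95
ee_pos: [495.7, 121.2, 212.1]
eef_rot: [0.0, 0.998, -0.069, -0.0]
contact_force: [-0.3, -2.1, 3.2]
finger_gap: 0.174
finger_force: 30.4
```

```bash
python3 plan.py '[-0.025,0.017,0.008,0.001,-0.001]' 0 0.1 2
```

```text
t 25.05 theta [-0.0021 -0.0023] vel -0.0042 ee [495.7 121.2 212. ] gap 0.173 F 30 [-0.3 -1.9  3.3]
s err -0.01
th -0.0023 w -0.0018 D -0.1285 rms 0.0001 L 0.1281 Leq0 0.128
[[-0.003, -0.024, -0.005] [[0.002, 0.017, 0.005] [[0.001, 0.009, 0.000] [[0.000, 0.001, 0.000] [[-0.000, -0.002, 0.000] 
pred end of call [-0.0004  0.0014] final [-0.  0.]
```

Request:
jog_arm([
  [[-0.003,-0.024,-0.005],[0,0,0],5],
  [[0.002,0.017,0.005],[0,0,0],5],
  [[0.001,0.008,0],[0,0,0],5],
  [[0,0.001,0],[0,0,0],5],
  [[0,-0.002,0],[0,0,0],5],
])

```text
clock: 25.68
ee_pos: [495.7, 121.2, 212.0]
eef_rot: [0.0, 0.998, -0.069, -0.0]
contact_force: [-1.0, -1.9, 3.7]
finger_gap: 0.176
finger_force: 30.4
```

```bash
python3 plan.py '[-0.024,0.017,0.008,0.001,-0.002]' -0.22 0.08 2
```

```text
t 25.775 theta [-0.0023 -0.0027] vel -0.0086 ee [495.7 121.2 212.1] gap 0.173 F 30 [ 0.1 -1.8  4.4]
s err 0.02
th -0.0027 w -0.0030 D -0.1285 rms 0.0002 L 0.1279 Leq0 0.129
[[0.017, 0.123, 0.010] [[0.005, 0.038, 0.005] [[-0.017, -0.123, -0.010] [[-0.010, -0.075, -0.010] [[-0.002, -0.015, -0.005] 
pred end of call [-0.0505 -0.0886] final [-0.1757 -0.08  ]
```

Request:
jog_arm([
  [[0.017,0.123,0.01],[0,0,0],5],
  [[0.005,0.038,0.005],[0,0,0],5],
  [[-0.017,-0.123,-0.01],[0,0,0],5],
  [[-0.01,-0.075,-0.01],[0,0,0],5],
  [[-0.002,-0.015,-0.005],[0,0,0],5],
])

```text
clock: 26.4
ee_pos: [495.5, 119.2, 211.7]
eef_rot: [-0.0, 0.998, -0.069, 0.0]
contact_force: [1.2, 2.4, -1.0]
finger_gap: 0.175
finger_force: 30.1
```

```bash
python3 plan.py '[0.123,0.038,-0.123,-0.075,-0.015]' -0.22 0.07 2
```

```text
t 26.5 theta [-0.0523 -0.0577] vel -0.1078 ee [495.5 119.1 211.6] gap 0.18 F 30 [-0.9  2.5  2.1]
s err 0.05
th -0.0619 w -0.0913 D -0.1286 rms 0.0005 L 0.1486 Leq0 0.129
[[-0.009, -0.062, -0.010] [[0.004, 0.026, 0.005] [[0.002, 0.016, 0.005] [[-0.000, -0.003, -0.005] [[-0.002, -0.014, 0.000] 
pred end of call [-0.106  -0.0681] final [-0.2133 -0.07  ]
```

Request:
jog_arm([
  [[-0.009,-0.065,-0.01],[0,0,0],5],
  [[0.004,0.026,0.005],[0,0,0],5],
  [[0.002,0.016,0.005],[0,0,0],5],
  [[0,-0.003,-0.005],[0,0,0],5],
  [[-0.002,-0.014,0],[0,0,0],5],
])

```text
clock: 27.12
ee_pos: [495.3, 117.5, 211.5]
eef_rot: [-0.0, 0.998, -0.069, 0.0]
contact_force: [-0.0, 1.5, 2.5]
finger_gap: 0.173
finger_force: 30.4
```

```bash
python3 plan.py '[-0.065,0.026,0.016,-0.003,-0.014]' -0.21 0.06 2
```

```text
t 27.225 theta [-0.1097 -0.1129] vel -0.0646 ee [495.3 117.5 211.5] gap 0.175 F 30 [-0.2  2.1  4.6]
s err -0.05
th -0.1166 w -0.0720 D -0.1283 rms 0.0002 L 0.1654 Leq0 0.128
[[-0.006, -0.046, -0.010] [[0.002, 0.011, 0.000] [[0.001, 0.007, 0.005] [[-0.001, -0.004, 0.000] [[-0.002, -0.011, -0.005] 
pred end of call [-0.1543 -0.0587] final [-0.21 -0.  ]
```

Request:
jog_arm([
  [[-0.006,-0.046,-0.01],[0,0,0],5],
  [[0.002,0.011,0],[0,0,0],5],
  [[0.001,0.007,0.005],[0,0,0],5],
  [[-0.001,-0.004,0],[0,0,0],5],
  [[-0.002,-0.011,-0.005],[0,0,0],5],
])

```text
clock: 27.85
ee_pos: [495.1, 115.8, 211.1]
eef_rot: [-0.0, 0.998, -0.069, 0.0]
contact_force: [-1.8, 2.5, 8.1]
finger_gap: 0.177
finger_force: 30.9
```

```bash
python3 plan.py '[-0.046,0.011,0.007,-0.004,-0.011]' -0.215 0.045 2
```

```text
t 27.95 theta [-0.154  -0.1566] vel -0.0509 ee [495.1 115.8 211.2] gap 0.172 F 31 [-1.8  2.3  5.8]
s err 0.04
th -0.1597 w -0.0597 D -0.1283 rms 0.0003 L 0.1827 Leq0 0.128
[[-0.002, -0.016, -0.005] [[-0.002, -0.014, 0.000] [[-0.001, -0.009, -0.005] [[-0.001, -0.006, 0.000] [[-0.000, -0.001, 0.000] 
pred end of call [-0.1918 -0.0425] final [-0.22  0.  ]
```

Request:
jog_arm([
  [[-0.002,-0.016,-0.005],[0,0,0],5],
  [[-0.002,-0.014,0],[0,0,0],5],
  [[-0.001,-0.009,-0.005],[0,0,0],5],
  [[-0.001,-0.006,0],[0,0,0],5],
  [[0,-0.001,0],[0,0,0],5],
])

```text
clock: 28.58
ee_pos: [494.8, 114.0, 210.7]
eef_rot: [-0.0, 0.998, -0.069, 0.0]
contact_force: [-0.7, 2.9, 6.2]
finger_gap: 0.175
finger_force: 30.8
```

```bash
python3 plan.py '[-0.016,-0.014,-0.009,-0.006,-0.001]' -0.22 0.035 2
```

```text
t 28.675 theta [-0.1833 -0.1843] vel -0.0193 ee [494.8 113.9 210.7] gap 0.173 F 31 [-0.9  3.2  5.3]
s err -0.01
th -0.1857 w -0.0244 D -0.1283 rms 0.0002 L 0.2017 Leq0 0.128
[[0.005, 0.034, 0.010] [[-0.002, -0.011, -0.005] [[-0.003, -0.020, -0.005] [[-0.001, -0.007, 0.000] [[-0.001, -0.004, 0.000] 
pred end of call [-0.2075 -0.0359] final [-0.22  0.  ]
```

Request:
jog_arm([
  [[0.005,0.034,0.01],[0,0,0],5],
  [[-0.002,-0.011,-0.005],[0,0,0],5],
  [[-0.003,-0.02,-0.005],[0,0,0],5],
  [[-0.001,-0.007,0],[0,0,0],5],
  [[-0.001,-0.004,0],[0,0,0],5],
])

```text
clock: 29.3
ee_pos: [494.8, 113.7, 210.7]
eef_rot: [-0.0, 0.998, -0.069, 0.0]
contact_force: [-0.2, 3.4, 3.6]
finger_gap: 0.176
finger_force: 30.6
```

```bash
python3 plan.py '[0.034,-0.011,-0.02,-0.007,-0.004]' -0.22 0.03 2
```

```text
t 29.4 theta [-0.1935 -0.1938] vel -0.0053 ee [494.8 113.6 210.7] gap 0.172 F 31 [0.1 3.8 4. ]
s err 0.01
th -0.1945 w -0.0100 D -0.1282 rms 0.0003 L 0.2049 Leq0 0.128
[[0.002, 0.012, 0.005] [[0.001, 0.008, 0.000] [[0.000, 0.002, 0.000] [[-0.000, -0.003, 0.000] [[-0.001, -0.010, 0.000] 
pred end of call [-0.2068 -0.03  ] final [-0.2191  0.0016]
```

Request:
jog_arm([
  [[0.003,0.02,0.005],[0,0,0],5],
  [[0.001,0.01,0],[0,0,0],5],
  [[0,0,0],[0,0,0],5],
  [[0,-0.003,0],[0,0,0],5],
  [[-0.001,-0.01,0],[0,0,0],5],
])

```text
clock: 30.02
ee_pos: [494.9, 114.3, 210.8]
eef_rot: [-0.0, 0.998, -0.069, 0.0]
contact_force: [0.8, 3.5, 1.6]
finger_gap: 0.169
finger_force: 30.4
```

```bash
python3 plan.py '[0.02,0.01,0,-0.003,-0.01]' -0.22 0.03 2
```

```text
t 30.125 theta [-0.1961 -0.1963] vel -0.0044 ee [494.9 114.3 210.8] gap 0.175 F 30 [1.6 2.4 1.3]
s err -0.04
th -0.1975 w -0.0190 D -0.1281 rms 0.0005 L 0.1982 Leq0 0.128
[[0.001, 0.009, 0.000] [[-0.001, -0.004, 0.000] [[-0.002, -0.013, 0.000] [[-0.002, -0.012, -0.005] [[-0.001, -0.008, 0.000] 
pred end of call [-0.2159 -0.0305] final [-0.22  0.  ]
```

Request:
jog_arm([
  [[0.003,0.02,0.005],[0,0,0],5],
  [[0.001,0.005,0],[0,0,0],5],
  [[0,0,0],[0,0,0],5],
  [[0,0,0],[0,0,0],5],
  [[-0.001,-0.01,0],[0,0,0],5],
])

```text
clock: 30.75
ee_pos: [494.9, 114.9, 211.0]
eef_rot: [-0.0, 0.998, -0.069, -0.0]
contact_force: [3.3, 2.4, -2.4]
finger_gap: 0.175
finger_force: 30.1
```

```bash
python3 plan.py '[0.02,0.005,0,0,-0.01]' -0.22 0.03 2
```

```text
t 30.85 theta [-0.2121 -0.2158] vel -0.0729 ee [495.  114.9 211. ] gap 0.173 F 30 [ 3.1  2.3 -1.3]
s err 0.01
th -0.2185 w -0.0643 D -0.1286 rms 0.0005 L 0.1920 Leq0 0.129
[[-0.000, -0.002, 0.000] [[0.000, 0.000, 0.000] [[0.000, 0.000, 0.000] [[0.000, 0.000, 0.000] [[0.000, 0.000, 0.000] 
pred end of call [-0.22  0.  ] final [-0.22  0.  ]
```

Request:
jog_arm([
  [[0,0,0],[0,0,0],5],
  [[0.006,0.04,0.01],[0,0,0],5],
  [[0.008,0.06,0.01],[0,0,0],5],
  [[0.01,0.07,0.008],[0,0,0],5],
  [[0.01,0.07,0.007],[0,0,0],5],
])

```text
clock: 31.48
ee_pos: [496.2, 124.5, 212.5]
eef_rot: [0.0, 0.998, -0.069, -0.0]
contact_force: [1.1, -2.4, 1.0]
finger_gap: 0.177
finger_force: 30.1
```

Request:
jog_arm([
  [[0.011,0.08,0.008],[0,0,0],5],
  [[0.011,0.08,0.003],[0,0,0],5],
  [[0.011,0.08,0],[0,0,0],5],
  [[0.011,0.08,-0.002],[0,0,0],5],
  [[0.011,0.08,-0.004],[0,0,0],5],
])

```text
clock: 32.1
ee_pos: [498.4, 140.7, 212.6]
eef_rot: [0.0, 0.998, -0.069, -0.0]
contact_force: [-1.0, -3.0, 1.3]
finger_gap: 0.174
finger_force: 30.0
```

Request:
jog_arm([
  [[0.011,0.08,-0.007],[0,0,0],5],
  [[0.011,0.08,-0.01],[0,0,0],5],
  [[0.011,0.08,-0.012],[0,0,0],5],
  [[0.01,0.07,-0.012],[0,0,0],5],
  [[0.008,0.055,-0.012],[0,0,0],5],
])

```text
clock: 32.72
ee_pos: [500.4, 155.3, 210.4]
eef_rot: [0.0, 0.998, -0.069, -0.0]
contact_force: [-3.0, -2.4, 0.9]
finger_gap: 0.174
finger_force: 29.9
```

```bash
python3 -c "
from h import *
look(2)"
```

```text
t 32.825 theta [-0.2198 -0.2199] vel -0.0024 ee [500.4 155.3 210.4] gap 0.173 F 30 [-2.3 -1.3  0.9]
```

Request:
jog_arm([
  [[0,0,0],[0,0,0],22],
  [[0,0,0],[0,0,0],30],
  [[0,0,0],[0,0,0],45],
  [[0,0,0],[0,0,0],60],
  [[0,0,0],[0,0,0],60],
])

```text
clock: 33.45
ee_pos: [500.6, 155.1, 210.6]
eef_rot: [-0.0, 0.998, -0.069, 0.0]
contact_force: [0.1, -0.5, -0.5]
finger_gap: 0.702
finger_force: 0.0
```

Request:
jog_arm([
  [[0,0,0.3],[0,0,0],60],
  [[0,0,0.6],[0,0,0],60],
  [[0,0,0.8],[0,0,0],60],
  [[0,0,0.8],[0,0,0],60],
  [[0,0,0.5],[0,0,0],60],
])

```text
clock: 34.08
ee_pos: [500.9, 155.2, 333.1]
eef_rot: [-0.0, 0.998, -0.069, 0.001]
contact_force: [-0.1, 0.1, -0.2]
finger_gap: 0.702
finger_force: 0.0
```

Request:
jog_arm([
  [[-0.2,0,0.5],[0,0,0],60],
  [[-0.5,0,0.5],[0,0,0],60],
  [[-0.5,0,0],[0,0,0],60],
  [[-0.2,0,0],[0,0,0],60],
  [[0,0,0],[0,0,0],60],
])

```text
clock: 34.7
ee_pos: [444.0, 155.1, 370.2]
eef_rot: [0.0, 0.998, -0.069, -0.0]
contact_force: [0.2, 0.2, -0.1]
finger_gap: 0.702
finger_force: 0.0
```

Run:
```python
from h import *
o,im=look(2)
b=cv2.resize(im[60:390,200:440],None,fx=1.8,fy=1.8); cv2.imwrite("pics/end.png",cv2.convertScaleAbs(b[:,:,::-1],alpha=1.4))
```

```text
t 34.8 theta [-0.2192 -0.2189] vel 0.006 ee [444.8 155.1 370.2] gap 0.706 F 0 [-0.2  0.1  0. ]
```

View pics/end.png

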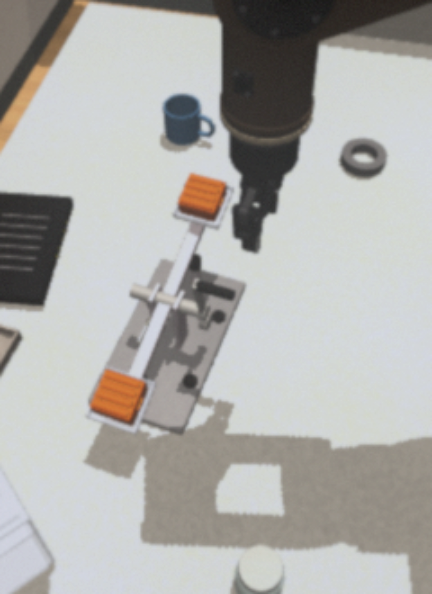

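The beam is back on its left rest, with the left case at (120,397) in the crop. The lever is free at (215,290), the gripper is clear, and the other items haven't moved.

```bash
python3 -c "
from rig import finish_job
print(finish_job())"
```

```text
the job is handed in; nothing more can be done
None
```

The job is handed in: I held the beam level to within about 0.007 rad (camera estimate) for about 7 s, lowered it onto its left rest at about 0.07 rad/s, and let go of the lever. The judge returned no verdict.

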